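Load the stain caddy and hold it ready to carry

TASK

Stand the red jar upright in the empty cup of the blue carrying caddy, lowering it in rather than dropping it. Then let go of the jar, take the caddy by its black handle grip, lift it straight up until its feet are about 9 cm above the worktop, and keep it there steady and level with both jars seated; the job finishes while you are still holding it in the air. Leave the white jar with the grey cap, the yellow-lidded jar and the two pens where they are, and tip nothing over.

Things in the scene. Friction and masses are not known exactly. Their poses are not given: they have to be found in the camera images.
- caddy: Two-jar carrying caddy, loose, 0.29 to 0.35 kg empty: blue tray 72 mm (its x) by 272 mm (its y), a round grey cup at either end and an arched steel handle between them. Origin at the middle of its underside (bottom of the feet), z up, y along the tray towards the cup that already holds the blue jar; the empty cup is on the -y side. Handle posts stand at y = -40 and +40 mm. Top of the tray is 7 mm above the underside.
- caddy_grip (a point): Centre of the black rubber handle grip: a flat-sided bar 64 mm long (caddy y), 16 mm wide (caddy x) and 18 mm high, its centre 120 mm above the caddy's underside, above the middle of the tray. Loaded with both jars (0.6 kg in all) the caddy balances within about 10 mm of here. Squeeze across the 16 mm width.
- empty_cup (a point): Centre of the floor of the empty cup, 7 mm above the caddy's underside, 100 mm from its middle towards -y. The cup has 56 mm inner and 62 mm outer diameter; its rim is 18 mm above this floor.
- full_cup (a point): Centre of the floor of the other, equal cup, in which the blue jar stands at the start; 100 mm from the caddy's middle towards +y.
- red_jar: The red jar itself, origin at the centre of its underside, z along its axis (upright at the start); yaw means nothing.
- red_jar_mid (a point): Centre of the red stain jar, half-way up (48 mm above its base): red round body 45 mm in diameter, black screw cap 48 mm in diameter from 72 to 96 mm up, 96 mm high in all, 0.10 to 0.16 kg. Stands loose on the worktop. Grip it by the cap: lower down, the gripper's own body would press on the top.
- red_jar_cap (a point): Centre of the red jar's black cap, 84 mm above its base: the place to grip, 48 mm across and 24 mm high, with 1.5 mm overhang over the body below it.
- blue_jar: The blue jar itself, origin at the centre of its underside, z along its axis.
- blue_jar_mid (a point): Centre of the blue stain jar, half-way up (51 mm above its base): 52 mm in diameter, 102 mm high with black cap, 0.14 kg; stands loose in the full cup at the start.
- white_jar: The white jar with the grey cap itself, origin at the centre of its underside, z along its axis.
- white_jar_mid (a point): Centre of the white jar with a round-topped grey cap, half-way up (52 mm): 48 mm in diameter, 104 mm high, loose on the worktop; leave alone.
- yellow_jar: The yellow-lidded jar itself, origin at the centre of its underside, z along its axis.
- yellow_jar_mid (a point): Centre of the pale specimen jar with yellow lid, half-way up (35 mm): 48 mm in diameter, 70 mm high, loose on the worktop; leave alone.
- felt_pen: White and blue felt pen, 135 mm long, 17 mm thick, lying loose along its y near the front edge; leave alone.
- black_pen: Black pen, 145 mm long, 12 mm thick, lying loose along its y near the front edge; leave alone.
There are look-alikes about, which are no part of the job. What is shaped like the red_jar but green is not meant.

How it is judged:
On the way, in this order (a step that is already met when the one before it is completed fails the run):
1. the red jar stands in the empty cup and is let go, both jars seated, the caddy still standing on the worktop (horizontal distance between red_jar_mid and empty_cup below 0.012 m and z of red_jar_mid in the frame of caddy below 0.061 m and angle between the z axis of each of red_jar, blue_jar and the z axis of caddy, either way round below 0.12 rad and horizontal distance between blue_jar_mid and full_cup below 0.012 m and z of blue_jar_mid in the frame of caddy below 0.064 m and contact force between the fingers and red_jar below 0.1 N and contact force between the fingers and blue_jar below 0.1 N and height (world z) of caddy below 0.01 m), for 0.2 s.
2. the caddy is lifted level, more than 6 cm clear of the worktop, with both jars in it (horizontal distance between red_jar_mid and empty_cup below 0.012 m and z of red_jar_mid in the frame of caddy below 0.061 m and angle between the z axis of each of red_jar, blue_jar and the z axis of caddy, either way round below 0.12 rad and horizontal distance between blue_jar_mid and full_cup below 0.012 m and z of blue_jar_mid in the frame of caddy below 0.064 m and height (world z) of caddy above 0.06 m and angle between caddy's own z axis and vertical below 0.087 rad), for 0.3 s.
At the end, for the whole second after the job is handed in: Caddy held by the fingers alone, 6 to 16 cm above the worktop, level within 5 degrees, still (under 2 cm/s, 0.1 rad/s); both jars untouched and seated: within 12 mm of the cup centre, base within 6 mm of its floor, within 7 degrees of the caddy's upright; others moved under 2.5 cm (all of step 2 and contact force between the fingers and red_jar below 0.1 N and contact force between the fingers and blue_jar below 0.1 N and height (world z) of caddy below 0.16 m and contact force between the fingers and caddy above 4 N and contact force between caddy and white_jar below 0.1 N and contact force between caddy and yellow_jar below 0.1 N and contact force between caddy and felt_pen below 0.1 N and contact force between caddy and black_pen below 0.1 N and linear speed of caddy below 0.02 m/s and angular speed of caddy below 0.1 rad/s and distance of each of white_jar_mid, yellow_jar_mid, felt_pen, black_pen from where it was at the start of the episode below 0.025 m); the arm keeps its last pose, push and grip.
It fails at once if the white jar with the grey cap, the yellow-lidded jar or a pen is moved more than 2.5 cm (distance of any of white_jar_mid, yellow_jar_mid, felt_pen, black_pen from where it was at the start of the episode above 0.025 m).
It fails at once if a jar is tipped over (angle between any of red_jar, blue_jar, white_jar, yellow_jar's own z axis and vertical above 0.6 rad).
It fails at once if the caddy is tipped by more than 20 degrees (angle between caddy's own z axis and vertical above 0.35 rad).
It fails at once if the red jar is let go in the air and drops (contact force between each of the fingers, caddy and red_jar below 0.02 N and height (world z) of red_jar_mid above 0.073 m and z of red_jar_mid in the frame of caddy above 0.08 m).
It also fails if it takes over 45 s, if anything falls off the work surface, if the arm or the gripper's body presses on something with over 40 N, if the wrist force passes 120 N, or if a joint passes its speed limit or range.

ROBOT

A 6-joint arm with a two-finger parallel gripper is mounted at the origin on a cart in front of the work surface, level with it; the furniture and walls round the work are solid. World frame = base frame: x ahead of the robot, y to its left, z up, the work surface at z = 0. Lengths are in m, angles in rad, forces in N, time in s.
With the tool pointing down it reaches from about 0.4 to 0.825 m from the base axis. Payload 7 kg.
Tool frame: the origin (TCP) lies on the centre line of the jaws, within the pads' length; the fingertips stand 25 mm ahead of it and the grasp point (between the pads) lies 6 mm ahead of it; z points along the fingers, y is the direction in which the jaws open and shut (so a half turn about z gives the same grasp; the last joint's range is limited). The gripper opens to 88 mm and grips with 3 to 60 N. Pads are 19 mm wide; open, the fingers measure 130 mm over their backs; the gripper's body (78 mm by 193 mm) begins 47 mm behind the grasp point.
Start: joints at [1.467, 0.359, 0.012, 0, -1.224, -0.288], TCP at [0.258, 0.624, 0.252] pointing down, gripper open.
Joint ranges: [-3.07, 3.07], [-1.43, 2.12], [-1.02, 1.25], [-3.03, 1.67], [-3.05, -0], [-3.03, 3.03]. Speed limits (rad/s): [2.39, 2.39, 3.01, 3.14, 3.14, 3.14].

INTERFACE

Orientations are given as [roll, pitch, yaw] about the fixed x, y, z axes, in that order (R = Rz(yaw) Ry(pitch) Rx(roll)).
In Python, from station import * gives the robot as it stands. The module is installed in compiled form; this text tells all that it offers.
- The arm moves only by the tool step_arm, never from a script. Its argument "commands" is text: rows parted by semicolons, each of 6 numbers parted by spaces: the shift along the tool's x, y, z in mm, then the turn, a rotation vector about the tool's x, y, z in rad. A call has 1 to 8 rows; each row shifts and turns the commanded pose from where the row before left it, along the tool's axes as they then stand; what a row does not reach is not made up. A row lasts 1/8 s, in which the tool goes at most 62.5 mm and 10.7 degrees, less where a joint would pass 70% of its speed; a pose out of reach is approached as far as the arm can. A call is refused whole if a number of a shift passes 62.5 or a number of a turn 0.188, either way. A call with a gripper value outside its range is refused whole. "jaw" is the finger opening in mm, from 0 to 87.6, set as the call begins (left out, the last holds). The fingers move at their own pace and stop on an object; "grip_force" is the grip in N (left out, the last holds). Time passes only in rows, so rows that do not move let the fingers close. It gives the time, the measured TCP pose, the force and the opening at its end, in the units of the state.
- get_state(): the state, without advancing time (a new reading comes with each control period).
- grab_frame(name): name is "side" or "top"; returns a dict with "frame" (480x640x3 uint8, red, green, blue), "fovy" (degrees; the focal length in pixels is half the picture's height over the tangent of half this angle, whatever the lens; pixels are square), "cx", "cy" (the principal point, pixels), "rvec" (rotation vector, rad) and "tvec" (3), from world to camera coordinates, as OpenCV has them. Camera axes: x right, y down, z forward; pixel columns grow to the right and rows downward; lengths in m; the calibration is good to about 2 mm. A picture is of the moment at which its call begins. There is no depth.
- job_done(): hands the job in, once; it reports no verdict.
Trained networks look in a picture, given as the dict that the camera call returned (one of the last four; its "shot" number tells which), for a name from the list of things; names that differ only in an ending like _2 or _b are one class to them, and where a whole thing is asked for, a point or a joint stands for the part that bears it (a point fixed in the world has none). Each returns a list of dicts, best first, with "conf" (0 to 1); they miss things now and then, are a little off and sometimes report something else, mostly with a low value. They report only what shows in the picture. A call takes as long as a camera call. They do not tell look-alikes from the thing itself.
- recognise(picture, name): "pixel" ([column, row] in pixels, amid what is visible of it).
The state is a dict: "t": time; "q": joint angles; "qd": joint speeds; "joint_efforts": joint torques, N m; "eef_pos": TCP position; "ee_rot": TCP orientation; "force": force on the tool from outside, world axes, zero at the start; "moment": the same for the moment, N m; "width": finger opening in m.
Only numpy, scipy, OpenCV 4.12 (cv2) and the standard library are available. Lean on these libraries where they do the work, as an engineer would, in place of code of your own. Each camera call takes 0.05 s, during which the arm holds its last target.

## Working session

There is one attempt and no reset: what is moved stays moved. The work goes in short steps, Python scripts to look and compute and a tool call to move; the robot and the scene stay as the last step left them, time stands still between calls to the robot, and variables do not carry over. Pictures are saved under pics/ and viewed, and the job is handed in when it is done.

Besides the shell and the picture viewer there is one more tool, called after ">>>" in YAML: its name, and indented under it one key for each argument. step_arm: Moves the arm, as the interface text tells. Its arguments: {"type":"object","properties":{"commands":{"type":"string"},"jaw":{"type":"number"},"grip_force":{"type":"number"}},"required":["commands"]}

```bash
mkdir -p pics; cat > h.py <<'E'
from station import *
import numpy as np, cv2
def cam(p):
    f=240/np.tan(np.radians(p["fovy"])/2); K=np.array([[f,0,p["cx"]],[0,f,p["cy"]],[0,0,1]])
    R=cv2.Rodrigues(np.array(p["rvec"],float))[0]; t=np.array(p["tvec"],float).ravel(); return K,R,t
def ray(p,px):
    K,R,t=cam(p); d=R.T@np.linalg.solve(K,[px[0],px[1],1.]); return -R.T@t,d
def atz(p,px,z):
    c,d=ray(p,px); return c+d*(z-c[2])/d[2]
def proj(p,X):
    K,R,t=cam(p); v=K@(R@np.array(X,float)+t); return v[:2]/v[2]
def tri(obs):
    A=np.zeros((3,3));b=np.zeros(3)
    for p,px in obs:
        c,d=ray(p,px); d/=np.linalg.norm(d); M=np.eye(3)-np.outer(d,d);A+=M;b+=M@c
    return np.linalg.solve(A,b)
def save(p,n,crop=None,s=1):
    im=p["frame"]
    if crop: x0,y0,x1,y1=crop; im=im[y0:y1,x0:x1]
    im=cv2.resize(im,None,fx=s,fy=s,interpolation=cv2.INTER_CUBIC)
    cv2.imwrite("pics/"+n,im[:,:,::-1])
E
python3 - <<'E'
from h import *
P={n:grab_frame(n) for n in("top","side")}
for n in P: save(P[n],n+"0.png"); p=P[n]; print(n,p["fovy"],p["cx"],p["cy"],ray(p,(320,240)))
for nm in "caddy_grip empty_cup full_cup red_jar_mid red_jar_cap blue_jar_mid white_jar_mid yellow_jar_mid felt_pen black_pen caddy".split():
    for n in P: print(nm,n,[(np.round(r["pixel"]).tolist(),round(r["conf"],2)) for r in recognise(P[n],nm)][:3])
s=get_state();print(s)
E
```

```text
top 53.62643067428217 316.99670506560165 234.89973470884107 (array([0.3182612 , 0.04749942, 1.04956851]), array([ 0.10145963, -0.03502397, -0.99430108]))
side 54.666798124503956 313.8337375896653 240.66293280945663 (array([0.39651618, 0.77488386, 0.63326532]), array([ 0.02880376, -0.80931045, -0.58682649]))
caddy_grip top [([242.0, 209.0], 0.74)]
caddy_grip side [([280.0, 324.0], 0.86)]
empty_cup top [([236.0, 213.0], 0.97)]
empty_cup side [([275.0, 327.0], 0.85), ([363.0, 417.0], 0.46)]
full_cup top [([239.0, 212.0], 0.6)]
full_cup side [([277.0, 326.0], 0.56)]
red_jar_mid top [([308.0, 269.0], 0.96), ([355.0, 278.0], 0.76), ([387.0, 240.0], 0.69)]
red_jar_mid side [([302.0, 240.0], 0.92), ([365.0, 226.0], 0.83), ([321.0, 216.0], 0.73)]
red_jar_cap top [([355.0, 276.0], 0.94), ([336.0, 218.0], 0.79), ([309.0, 270.0], 0.67)]
red_jar_cap side [([361.0, 226.0], 0.9), ([302.0, 240.0], 0.86), ([320.0, 215.0], 0.74)]
blue_jar_mid top [([402.0, 183.0], 0.24)]
blue_jar_mid side [([263.0, 357.0], 0.75), ([319.0, 218.0], 0.44)]
white_jar_mid top [([449.0, 236.0], 0.85)]
white_jar_mid side [([
[... 348 characters left out ...]
[([240.0, 212.0], 0.85)]
caddy side [([280.0, 324.0], 0.66)]
{'t': 1.2, 'q': array([ 1.46708883e+00,  3.58603574e-01,  1.19211977e-02, -2.12783378e-06,
       -1.22408882e+00, -2.88090676e-01]), 'qd': array([ 0.00171278,  0.00027183, -0.00325645,  0.00067843, -0.00068753,
       -0.00076541]), 'joint_efforts': array([ 9.82426063e-04, -5.82382464e+01,  2.93296534e+01,  7.00184137e+00,
        1.24968126e-02, -2.39340102e-05]), 'eef_pos': array([0.25776479, 0.62383616, 0.25156779]), 'ee_rot': array([-3.14156912e+00,  9.05970580e-06, -3.91798892e-01]), 'force': array([ 0.11415351, -0.68969049, -0.60281489]), 'moment': array([-0.02648388, -0.02654243,  0.00694935]), 'width': 0.08803202682848778}
```

View pics/top0.png

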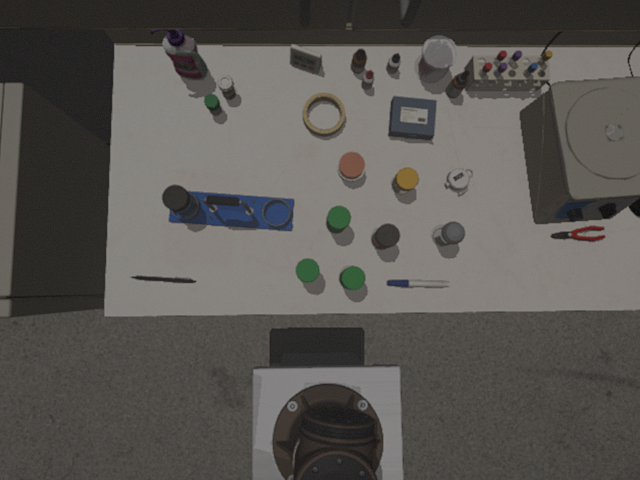

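View pics/side0.png

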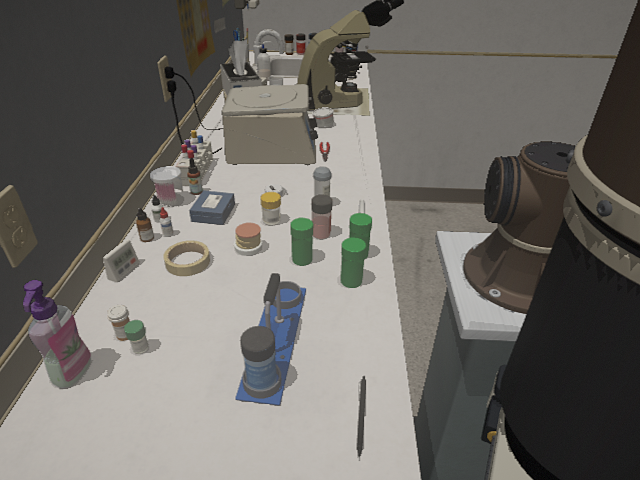

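Candidates for the red jar in the top view are the black cap at (387,236) and the green-capped jars at (338,219), (307,270) and (352,278). In the side view they are (321,216) with a pinkish-red body and a black cap, and the green ones at (302,240), (361,230) and (352,262). The one with the black cap and red body fits the description. I'll confirm it with a crop.

```bash
python3 - <<'E'
from h import *
a=grab_frame("top");b=grab_frame("side")
A=cv2.resize(a["frame"][150:310,150:470],None,fx=2.4,fy=2.4,interpolation=3)
cv2.imwrite("pics/topc.png",np.clip(A*1.6,0,255)[:,:,::-1])
B=cv2.resize(b["frame"][150:410,220:390],None,fx=2.3,fy=2.3,interpolation=3)
cv2.imwrite("pics/sidec.png",np.clip(B*1.3,0,255)[:,:,::-1])
E
```

```text
[ WARN:0@3.088] global loadsave.cpp:1063 imwrite_ Unsupported depth image for selected encoder is fallbacked to CV_8U.
```

View pics/topc.png

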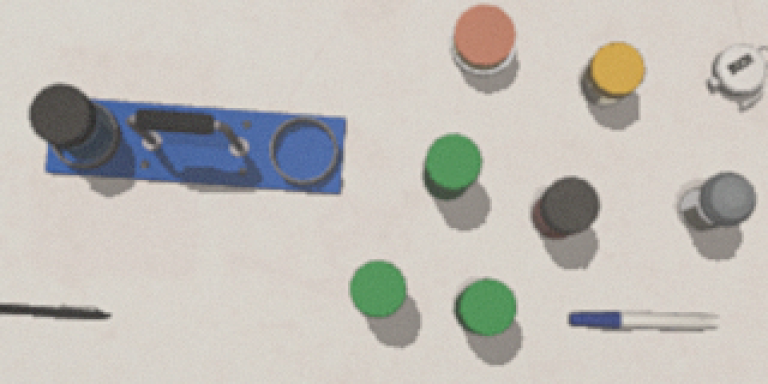

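View pics/sidec.png

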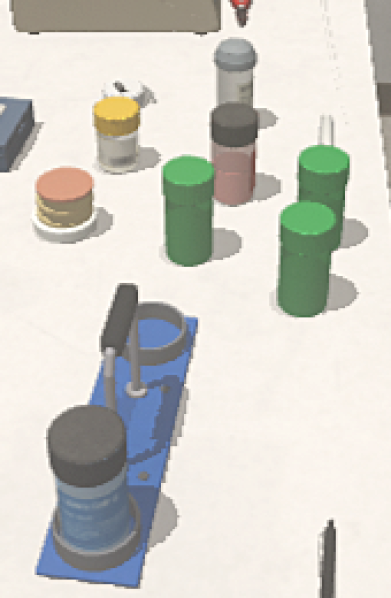

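```bash
cat >> h.py <<'E'
from scipy.optimize import least_squares
def blobs(p,mask,minA=60):
    n,l,s,c=cv2.connectedComponentsWithStats(mask.astype(np.uint8)); return [(s[i].tolist(),c[i].round(1).tolist()) for i in range(1,n) if s[i][4]>minA]
def caddyfit(p,z=0.007,roi=None):
    hsv=cv2.cvtColor(p["frame"],cv2.COLOR_RGB2HSV)
    m=cv2.inRange(hsv,(100,120,40),(125,255,255))
    if roi: k=np.zeros_like(m); x0,y0,x1,y1=roi; k[y0:y1,x0:x1]=1; m=m*k
    m=cv2.morphologyEx(m,cv2.MORPH_CLOSE,np.ones((9,9)))
    n,l,s,c=cv2.connectedComponentsWithStats(m); i=1+np.argmax(s[1:,4])
    cs=cv2.findContours((l==i).astype(np.uint8),cv2.RETR_EXTERNAL,cv2.CHAIN_APPROX_NONE)[0][0][:,0]
    W=np.array([atz(p,q,z)[:2] for q in cs])
    r=cv2.minAreaRect((W*1000).astype(np.float32)); return r,W
E
python3 - <<'E'
from h import *
a=grab_frame("top");b=grab_frame("side")
r,W=caddyfit(a);print("caddy rect mm",r, cv2.boxPoints(r).round())
r2,W=caddyfit(b,roi=(230,270,330,410));print("side",r2, cv2.boxPoints(r2).round())
for n,p,roi in(("top",a,(365,215,405,255)),("side",b,(308,190,336,243))):
    im=p["frame"]; x0,y0,x1,y1=roi; g=im[y0:y1,x0:x1].astype(int)
    m=(g.max(2)<95)
    print(n,[ (s[0]+x0,s[1]+y0,s[2],s[3],s[4],c[0]+x0,c[1]+y0) for s,c in blobs(p,m,30)])
for z in(.084,.096): print(z, atz(a,(387.5,235.5),z))
E
```

```text
caddy rect mm ((491.1536865234375, 185.639404296875), (226.40875244140625, 68.40592193603516), 85.22853088378906) [[448.  76.]
 [516.  70.]
 [535. 296.]
 [466. 301.]]
side ((491.04791259765625, 169.36033630371094), (183.84292602539062, 68.42396545410156), 85.39397430419922) [[450.  80.]
 [518.  75.]
 [533. 258.]
 [464. 264.]]
top [(371, 224, 29, 31, 704, 385.9, 239.6)]
side [(312, 195, 20, 19, 342, 321.5, 204.1), (308, 227, 5, 16, 55, 310.0, 234.2)]
0.084 [ 0.42501612 -0.12543447  0.084     ]
0.096 [ 0.42368937 -0.12328526  0.096     ]
```

```bash
cat >> h.py <<'E'
def circ(c,r,R=np.eye(3),n=48):
    t=np.linspace(0,2*np.pi,n); return [np.array(c)+R@np.array([r*np.cos(u),r*np.sin(u),0]) for u in t]
def cadpts(cx,cy,yaw,z0=0):
    R=np.array([[np.cos(yaw),-np.sin(yaw),0],[np.sin(yaw),np.cos(yaw),0],[0,0,1]]); o=np.array([cx,cy,z0])
    T=lambda *v:o+R@np.array(v)
    L=[[T(sx*.036,sy*.136,.007) for sx,sy in((1,1),(1,-1),(-1,-1),(-1,1),(1,1))],
       circ(T(0,-.1,.025),.031),circ(T(0,.1,.007+.102),.026),
       [T(sx*.008,sy*.032,.129) for sx,sy in((1,1),(1,-1),(-1,-1),(-1,1),(1,1))],[T(0,-.032,.12),T(0,.032,.12)]]
    return L
def jar(x,y,z0=0): return [circ((x,y,z0+.096),.024),circ((x,y,z0+.072),.024),circ((x,y,z0),.0225)]
def overlay(p,L,name,crop,s):
    x0,y0,x1,y1=crop; im=np.clip(p["frame"][y0:y1,x0:x1]*1.4,0,255).astype(np.uint8)
    im=cv2.resize(im,None,fx=s,fy=s,interpolation=cv2.INTER_CUBIC)
    for l in L:
        q=np.array([(proj(p,X)-[x0,y0]+.5)*s for X in l]); cv2.polylines(im,[q.round().astype(int)],False,(255,255,0),1,cv2.LINE_AA)
    cv2.imwrite("pics/"+name,im[:,:,::-1])
E
python3 - <<'E'
from h import *
a=grab_frame("top");b=grab_frame("side")
L=cadpts(.493,.207,-.083)+jar(.4237,-.1233)
overlay(a,L,"o1t.png",(155,160,415,260),3)
overlay(b,L,"o1s.png",(220,180,380,410),2.6)
E
```

```text
(no output)
```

View pics/o1t.png

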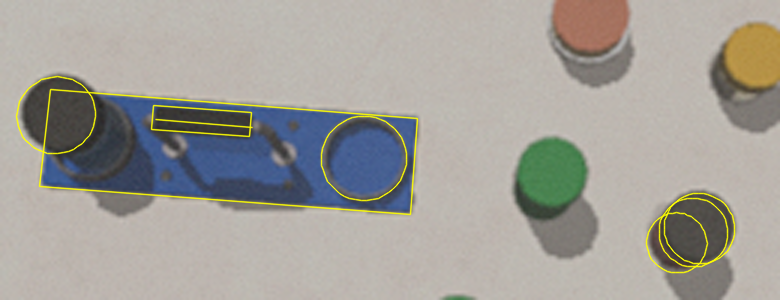

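View pics/o1s.png

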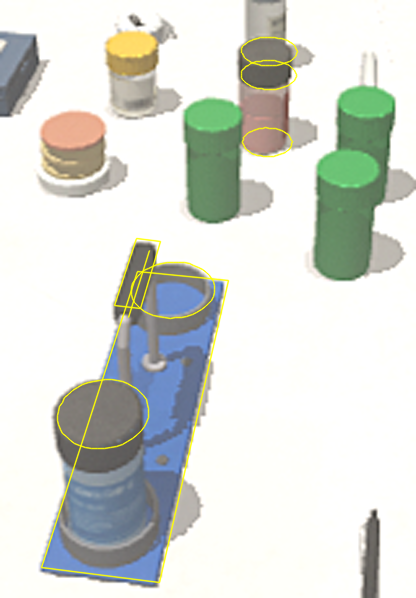

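The crop confirms it: black cap, red body, at top (387,236) and side (321,216). The caddy and jar overlays fit to about 1 px. Next I'll check the neighbours and plan the approach.

```bash
cat >> h.py <<'E'
from scipy.spatial.transform import Rotation as Ro
def plan(tx,ty,tz,psi=None,step=55,turn=.18):
    s=get_state(); p=np.array(s["eef_pos"]);R=Ro.from_euler("xyz",s["ee_rot"])
    Rt=Ro.from_euler("xyz",[np.pi,0,psi if psi is not None else s["ee_rot"][2]])
    t=np.array([tx,ty,tz]); rv=(R.inv()*Rt).as_rotvec()
    n=int(max(1,np.ceil(np.linalg.norm(t-p)*1000/step),np.ceil(np.linalg.norm(rv)/turn)))
    rows=[]
    for k in range(n):
        w=p+(t-p)*(k+1)/n
        sh=R.inv().apply(w-(p+(t-p)*k/n))*1000; rows.append(" ".join("%.1f"%v for v in sh)+" "+" ".join("%.3f"%v for v in rv/n)); R=R*Ro.from_rotvec(rv/n)
    print(n); print("; ".join(rows))
def st():
    s=get_state(); print({k:np.round(s[k],4).tolist() for k in("t","q","eef_pos","ee_rot","force","moment","width")})
E
python3 - <<'E'
from h import *
a=grab_frame("top")
for n,q,z in(("g1",(338,219),.096),("g2",(307.5,270),.096),("g3",(352.5,278),.096),("yel",(407,178.5),.07),("white",(453,233),.1),("pen",(388,283),.01),("pen2",(448,284),.01)): print(n,atz(a,q,z).round(3))
plan(.45,.25,.25,-1.654)
E
```

```text
g1 [ 0.458 -0.023  0.096]
g2 [0.355 0.04  0.096]
g3 [ 0.338 -0.05   0.096]
yel [ 0.548 -0.173  0.07 ]
white [ 0.427 -0.256  0.1  ]
pen [ 0.329 -0.137  0.01 ]
pen2 [ 0.325 -0.269  0.01 ]
8
40.1 34.0 0.2 0.000 0.000 0.158; 44.9 27.3 0.2 0.000 0.000 0.158; 48.6 19.9 0.2 0.000 0.000 0.158; 51.2 12.0 0.2 0.000 0.000 0.158; 52.4 3.8 0.2 0.000 0.000 0.158; 52.4 -4.5 0.2 0.000 0.000 0.158; 51.0 -12.6 0.2 0.000 0.000 0.158; 48.4 -20.5 0.2 0.000 0.000 0.158
```

>>> step_arm:
  commands: "40 34 0 0 0 0.158; 45 27 0 0 0 0.158; 49 20 0 0 0 0.158; 51 12 0 0 0 0.158; 52 4 0 0 0 0.158; 52 -4 0 0 0 0.158; 51 -13 0 0 0 0.158; 48 -20 0 0 0 0.158"
  jaw: 87.6

```text
t: 2.55
eef_pos: [0.4495, 0.2493, 0.2519]
ee_rot: [-3.141, 0.001, -1.661]
force: [1.4, 0.2, -0.5]
width: 0.0876
```

```bash
python3 -c "
from h import *
st();plan(.425,-.1228,.2,-1.654)"
```

```text
{'t': 2.55, 'q': [0.8888, 0.0916, -0.3376, 0.0001, -1.1408, -0.9786], 'eef_pos': [0.4495, 0.2493, 0.2519], 'ee_rot': [-3.141, 0.0006, -1.6606], 'force': [1.4278, 0.1907, -0.5169], 'moment': [0.1182, -0.144, -0.0335], 'width': 0.0876}
7
53.3 -1.3 7.4 -0.000 0.000 -0.001; 53.3 -1.2 7.4 -0.000 0.000 -0.001; 53.3 -1.2 7.4 -0.000 0.000 -0.001; 53.3 -1.1 7.4 -0.000 0.000 -0.001; 53.3 -1.1 7.4 -0.000 0.000 -0.001; 53.3 -1.0 7.4 -0.000 0.000 -0.001; 53.3 -1.0 7.4 -0.000 0.000 -0.001
```

>>> step_arm:
  commands: "53 -1 7 0 0 0; 53 -1 7 0 0 0; 53 -1 7 0 0 0; 53 -1 7 0 0 0; 53 -1 7 0 0 0; 53 -1 7 0 0 0; 54 -1 8 0 0 0; 0 0 0 0 0 0"

```text
t: 3.55
eef_pos: [0.4232, -0.1235, 0.201]
ee_rot: [3.14, -0.0, -1.661]
force: [-0.5, 0.3, -0.7]
width: 0.0877
```

```bash
python3 -c "
from h import *
b=grab_frame('side');a=grab_frame('top');st()
overlay(b,jar(.425,-.1228),'o2s.png',(220,100,420,280),3)
overlay(a,jar(.425,-.1228),'o2t.png',(320,180,480,300),4)
plan(.425,-.1228,.09,-1.654)"
```

```text
{'t': 3.65, 'q': [0.1716, 0.0069, -0.5517, 0.0, -1.012, -0.2588], 'eef_pos': [0.4243, -0.1211, 0.2016], 'ee_rot': [-3.1414, 0.0, -1.658], 'force': [0.4356, -0.299, 0.528], 'moment': [0.1059, -0.1062, 0.028], 'width': 0.0877}
3
0.5 -0.3 37.2 -0.000 0.000 -0.001; 0.5 -0.3 37.2 -0.000 0.000 -0.001; 0.5 -0.3 37.2 -0.000 0.000 -0.001
```

View pics/o2s.png

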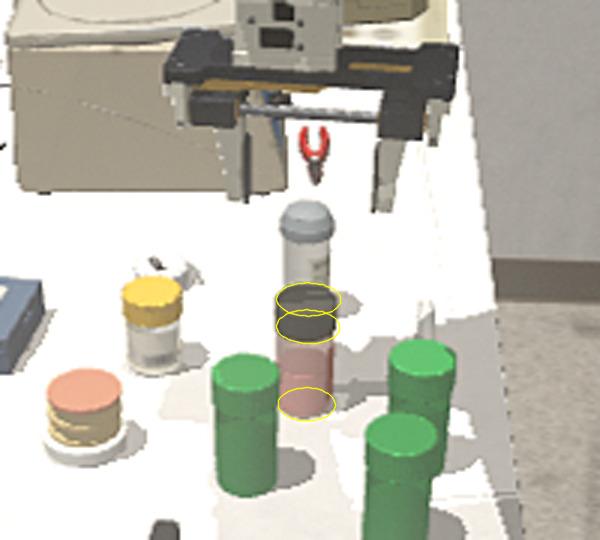

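The side view shows the open fingers straddling the jar, with the cap at crop (307,305), well centred. I'm lowering now.

>>> step_arm:
  commands: "1.5 0 37 0 0 0; 0 0 37 0 0 0; 0 0 25 0 0 0; 0 0 12 0 0 0; 0 0 0 0 0 0; 0 0 0 0 0 0"

```text
t: 4.4
eef_pos: [0.4252, -0.1216, 0.0915]
ee_rot: [-3.14, 0.0, -1.655]
force: [0.1, -0.3, 0.1]
width: 0.0878
```

```bash
python3 -c "
from h import *
st()"
```

```text
{'t': 4.4, 'q': [0.1703, 0.1541, -0.6974, 0.0003, -0.7176, -0.2547], 'eef_pos': [0.4252, -0.1216, 0.0915], 'ee_rot': [-3.1399, 0.0002, -1.6549], 'force': [0.0518, -0.3139, 0.0833], 'moment': [0.1142, -0.0603, 0.0511], 'width': 0.0878}
```

>>> step_arm:
  commands: "1 0 1 0 0 0; 0 0 0 0 0 0; 0 0 0 0 0 0; 0 0 0 0 0 0; 0 0 0 0 0 0; 0 0 0 0 0 0; 0 0 0 0 0 0; 0 0 0 0 0 0"
  jaw: 40
  grip_force: 20

```text
t: 5.4
eef_pos: [0.4242, -0.123, 0.0896]
ee_rot: [-3.141, -0.0, -1.656]
force: [0.2, 0.0, 0.9]
width: 0.0479
```

```bash
python3 -c "
from h import *
a=grab_frame('side');save(a,'g3.png',(220,100,420,280),3);st()"
```

```text
{'t': 5.45, 'q': [0.167, 0.1573, -0.6995, 0.0001, -0.714, -0.252], 'eef_pos': [0.4242, -0.123, 0.0896], 'ee_rot': [-3.1415, -0.0, -1.6558], 'force': [-0.3041, -0.0656, -0.2098], 'moment': [0.056, -0.129, 0.0038], 'width': 0.0477}
```

View pics/g3.png

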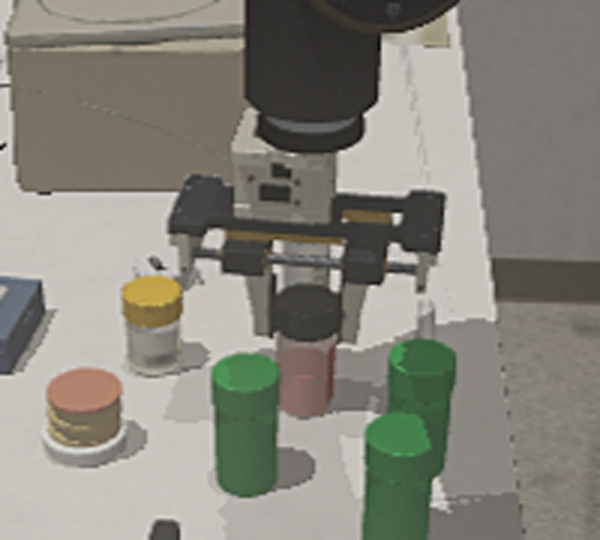

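Width is 47.8 mm, so the cap is held. Lifting.

>>> step_arm:
  commands: "0 0 -8 0 0 0; 0 0 -20 0 0 0; 0 0 -40 0 0 0; 0 0 -40 0 0 0; 0 0 -25 0 0 0; 0 0 0 0 0 0"

```text
t: 6.2
eef_pos: [0.425, -0.1229, 0.2247]
ee_rot: [-3.137, 0.001, -1.656]
force: [0.8, 0.0, -2.0]
width: 0.0482
```

```bash
python3 -c "
from h import *
st()
plan(.485,.107,.2226,-1.654,40)"
```

```text
{'t': 6.2, 'q': [0.167, -0.0158, -0.5166, 0.0002, -1.0658, -0.252], 'eef_pos': [0.425, -0.1229, 0.2247], 'ee_rot': [-3.1375, 0.0008, -1.6557], 'force': [0.8362, 0.0335, -2.0011], 'moment': [0.0817, -0.053, 0.0293], 'width': 0.0482}
6
-39.0 -6.7 0.4 -0.001 0.000 -0.000; -39.0 -6.7 0.4 -0.001 0.000 -0.000; -39.0 -6.7 0.4 -0.001 0.000 -0.000; -39.0 -6.7 0.4 -0.001 0.000 -0.000; -39.0 -6.8 0.4 -0.001 0.000 -0.000; -39.0 -6.8 0.4 -0.001 0.000 -0.000
```

>>> step_arm:
  commands: "-30 -5 0 0 0 0; -40 -7 0 0 0 0; -44 -8 0 0 0 0; -44 -8 0 0 0 0; -44 -7 0 0 0 0; -32 -5 0 0 0 0; 0 0 0 0 0 0; 0 0 0 0 0 0"

```text
t: 7.2
eef_pos: [0.4831, 0.1064, 0.2216]
ee_rot: [3.14, -0.001, -1.656]
force: [-0.1, 0.2, -0.9]
width: 0.0478
```

```bash
python3 -c "
from h import *
a=grab_frame('top');b=grab_frame('side');s=get_state();st();x,y,z=s['eef_pos']
L=cadpts(.493,.207,-.083)+jar(x,y,z-.09)
overlay(a,L,'o4t.png',(155,150,355,270),3.8)
overlay(b,L,'o4s.png',(200,170,360,410),2.4)"
```

```text
{'t': 7.3, 'q': [0.6137, 0.0835, -0.4186, -0.0002, -1.0697, -0.6993], 'eef_pos': [0.4834, 0.106, 0.2221], 'ee_rot': [3.1407, -0.0006, -1.6565], 'force': [0.4337, 0.0802, -1.0961], 'moment': [0.0784, -0.0882, -0.0458], 'width': 0.0476}
```

View pics/o4t.png

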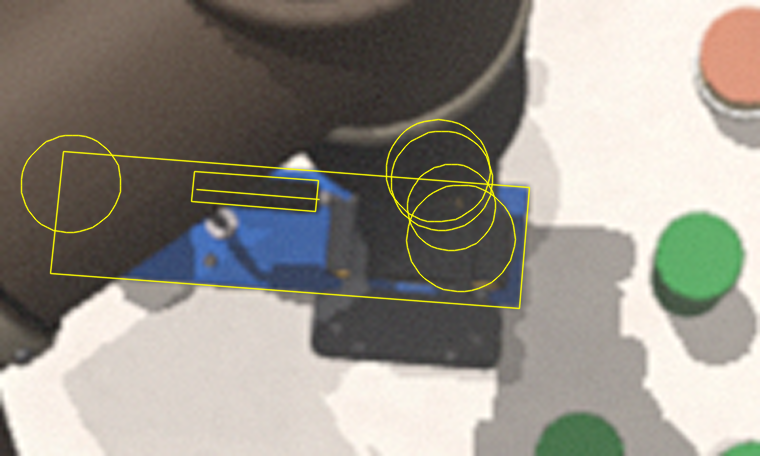

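View pics/o4s.png

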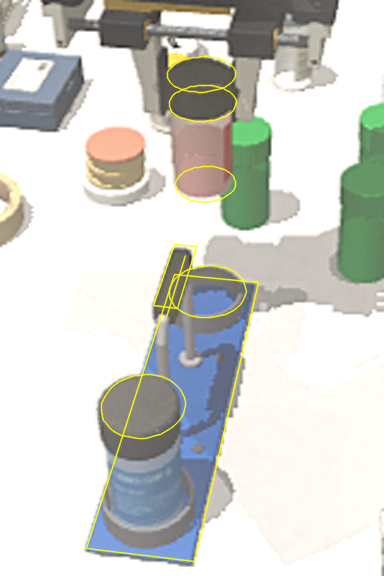

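```bash
python3 -c "
from h import *
a=grab_frame('top');b=grab_frame('side')
a['frame']=cv2.imread('pics/top0.png')[:,:,::-1]
b['frame']=cv2.imread('pics/side0.png')[:,:,::-1]
def L(cx,cy,yaw):
    l=cadpts(cx,cy,yaw); d=np.array([np.sin(yaw),-np.cos(yaw)])*.1
    return [circ((cx+d[0],cy+d[1],.025),.031),circ((cx+d[0],cy+d[1],.025),.028),circ((cx+d[0],cy+d[1],.007),.028)]+l[:1]
overlay(a,L(.493,.207,-.083),'r_t.png',(245,185,305,240),10)
overlay(b,L(.493,.207,-.083),'r_s.png',(250,265,330,325),9)"
```

```text
(no output)
```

View pics/r_t.png

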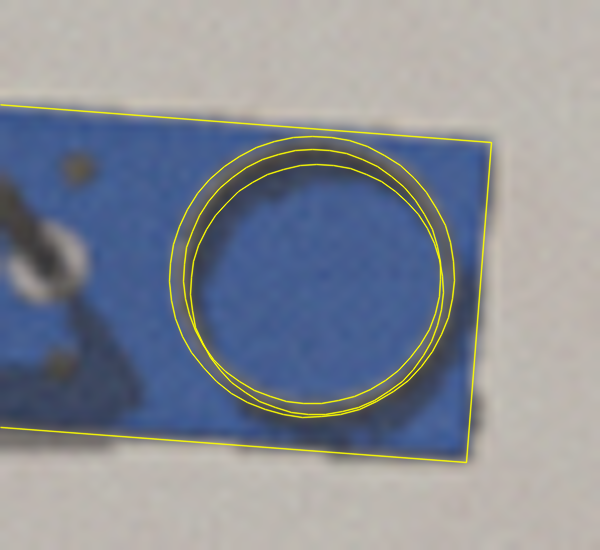

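View pics/r_s.png

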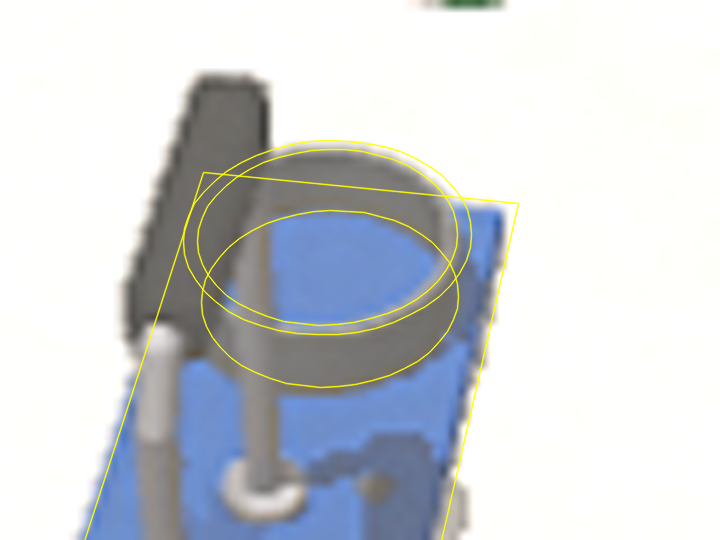

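>>> step_arm:
  commands: "-1 -2 20 0 0 0; 0 0 30 0 0 0; 0 0 30 0 0 0; 0 0 15 0 0 0; 0 0 0 0 0 0; 0 0 0 0 0 0; 0 0 0 0 0 0"

```text
t: 8.28
eef_pos: [0.4865, 0.1079, 0.1286]
ee_rot: [-3.14, 0.001, -1.656]
force: [0.7, -0.1, -1.0]
width: 0.0475
```

```bash
python3 -c "
from h import *
b=grab_frame('side');st()
save(b,'s5.png',(230,170,350,330),3.7)"
```

```text
{'t': 8.325, 'q': [0.6134, 0.1888, -0.5384, 0.0002, -0.8418, -0.6985], 'eef_pos': [0.4865, 0.1079, 0.1285], 'ee_rot': [-3.1401, 0.0011, -1.6557], 'force': [-0.4604, -0.4138, -1.5438], 'moment': [0.0191, -0.0549, 0.0549], 'width': 0.0478}
```

View pics/s5.png

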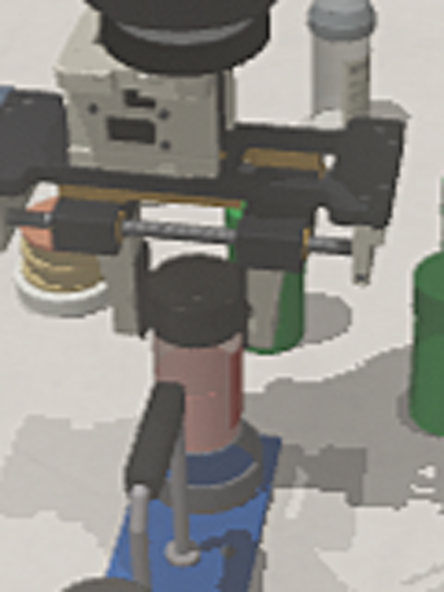

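The jar sits centred over the cup (jar axis at crop x≈200, cup centre about 202). I'm lowering it into the cup slowly.

>>> step_arm:
  commands: "0 0.5 10 0 0 0; 0 0.5 10 0 0 0; 0 0 6 0 0 0; 0 0 3 0 0 0; 0 0 0 0 0 0; 0 0 0 0 0 0"

```text
t: 9.07
eef_pos: [0.4851, 0.1078, 0.0987]
ee_rot: [-3.141, 0.0, -1.656]
force: [-0.3, 0.3, -1.1]
width: 0.0478
```

```bash
python3 -c "
from h import *
b=grab_frame('side');st()
save(b,'s6.png',(230,170,350,330),3.7)"
```

```text
{'t': 9.125, 'q': [0.6148, 0.2277, -0.5738, 0.0001, -0.7689, -0.6999], 'eef_pos': [0.4852, 0.1078, 0.0988], 'ee_rot': [-3.1412, 0.0002, -1.6557], 'force': [-0.0918, 0.0789, -1.4671], 'moment': [0.0642, -0.0228, -0.0079], 'width': 0.0479}
```

View pics/s6.png

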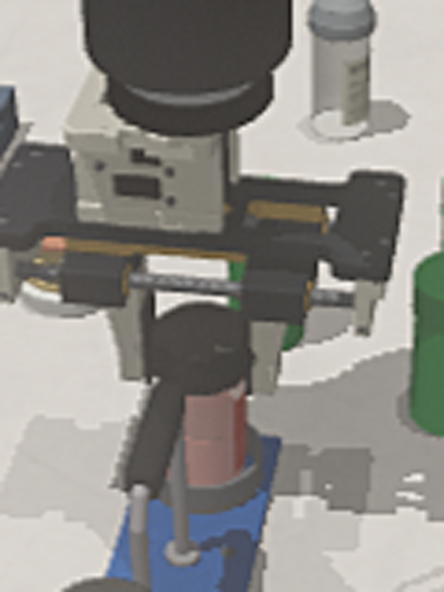

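The jar is inside the cup. I'll go down in small steps until the force shows it has touched the floor.

>>> step_arm:
  commands: "0 0 1 0 0 0; 0 0 0.7 0 0 0; 0 0 0.5 0 0 0; 0 0 0 0 0 0; 0 0 0 0 0 0"

```text
t: 9.75
eef_pos: [0.4851, 0.1077, 0.0966]
ee_rot: [-3.141, 0.0, -1.656]
force: [0.0, -0.5, 3.7]
width: 0.0478
```

Contact is at +3.7 N. Releasing now.

>>> step_arm:
  commands: "0 0 0 0 0 0; 0 0 0 0 0 0; 0 0 0 0 0 0; 0 0 0 0 0 0; 0 0 0 0 0 0; 0 0 0 0 0 0"
  jaw: 75

```text
t: 10.5
eef_pos: [0.485, 0.1077, 0.0964]
ee_rot: [-3.142, -0.0, -1.656]
force: [0.3, 0.3, -0.2]
width: 0.0755
```

>>> step_arm:
  commands: "0 0 -10 0 0 0; 0 0 -25 0 0 0; 0 0 -40 0 0 0; 0 0 -40 0 0 0; 0 0 0 0 0 0; 0 0 0 0 0 0"

```text
t: 11.25
eef_pos: [0.4847, 0.1076, 0.2115]
ee_rot: [-3.141, 0.001, -1.656]
force: [-0.3, 0.0, -0.0]
width: 0.0747
```

```bash
python3 -c "
from h import *
b=grab_frame('side');st();a=grab_frame('top')
save(b,'s7.png',(220,120,350,410),2)
save(a,'t7.png',(155,150,355,270),3.8)
plan(.493,.207,.2,-1.654,40)"
```

```text
{'t': 11.3, 'q': [0.6149, 0.0958, -0.4323, -0.0004, -1.0435, -0.6999], 'eef_pos': [0.4844, 0.1074, 0.2109], 'ee_rot': [3.1408, -0.0003, -1.6561], 'force': [-1.2794, 1.1901, 0.352], 'moment': [0.1057, -0.0544, 0.0528], 'width': 0.0752}
3
-33.3 -0.0 3.5 0.000 -0.000 -0.001; -33.3 -0.1 3.5 0.000 -0.000 -0.001; -33.3 -0.1 3.5 0.000 -0.000 -0.001
```

View pics/s7.png

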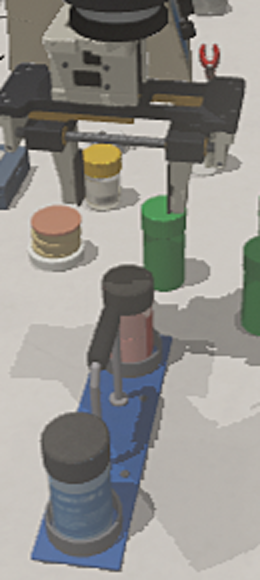

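View pics/t7.png

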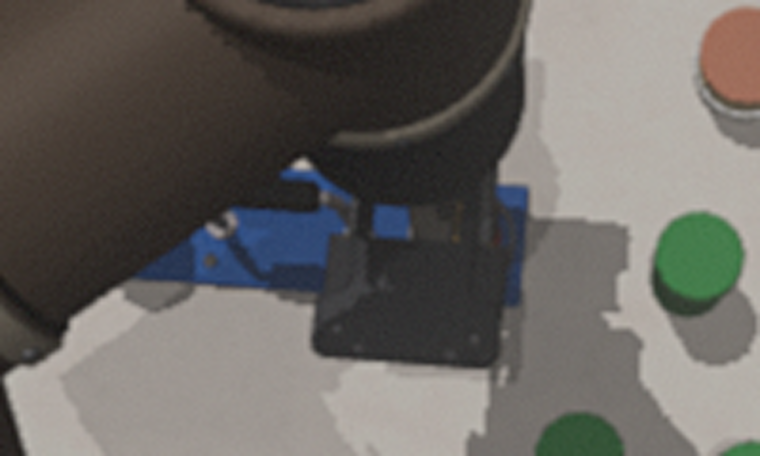

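The red jar stands upright in the cup, and the tray corner at side ≈(306,288) has not moved. Moving to the handle.

>>> step_arm:
  commands: "-33 0 3 0 0 0; -34 0 3 0 0 0; -33 0 3 0 0 0; 0 0 0 0 0 0; 0 0 0 0 0 0"

```text
t: 11.98
eef_pos: [0.4929, 0.2068, 0.2014]
ee_rot: [3.14, -0.002, -1.656]
force: [-0.4, 0.6, -0.0]
width: 0.075
```

```bash
python3 -c "
from h import *
b=grab_frame('side');st()
save(b,'s8.png',(220,100,370,410),1.9)
plan(.493,.207,.126,-1.654,40)"
```

```text
{'t': 12.025, 'q': [0.7637, 0.1689, -0.3678, -0.0, -1.0356, -0.8489], 'eef_pos': [0.4931, 0.2066, 0.2018], 'ee_rot': [3.1406, -0.0011, -1.656], 'force': [-0.1023, -0.311, -0.7348], 'moment': [0.0521, -0.0792, 0.025], 'width': 0.0748}
2
-0.2 0.0 37.9 0.001 -0.001 -0.001; -0.2 0.0 37.9 0.001 -0.001 -0.001
```

View pics/s8.png

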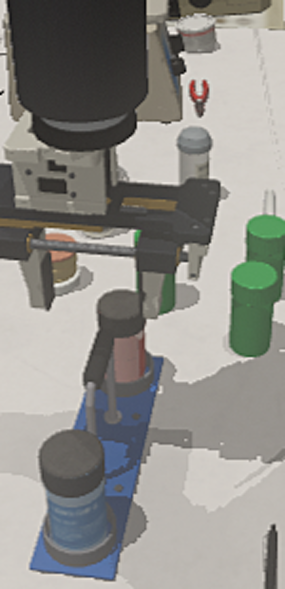

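The fingers (crop x≈40 and 158) straddle the grip (≈98). Descending.

>>> step_arm:
  commands: "0 0 30 0 0 0; 0 0 28 0 0 0; 0 0 12 0 0 0; 0 0 6 0 0 0; 0 0 0 0 0 0; 0 0 0 0 0 0"

```text
t: 12.78
eef_pos: [0.4939, 0.2076, 0.1272]
ee_rot: [-3.141, 0.001, -1.656]
force: [-0.5, 0.3, 0.8]
width: 0.075
```

```bash
python3 -c "
from h import *
b=grab_frame('side');st()
save(b,'s9.png',(220,140,350,410),2.2)"
```

```text
{'t': 12.825, 'q': [0.7642, 0.2481, -0.4607, 0.0002, -0.8606, -0.8492], 'eef_pos': [0.4938, 0.2076, 0.1272], 'ee_rot': [-3.1406, 0.001, -1.6557], 'force': [-0.2298, -0.2759, 0.9714], 'moment': [0.0422, -0.0539, 0.0103], 'width': 0.0749}
```

View pics/s9.png

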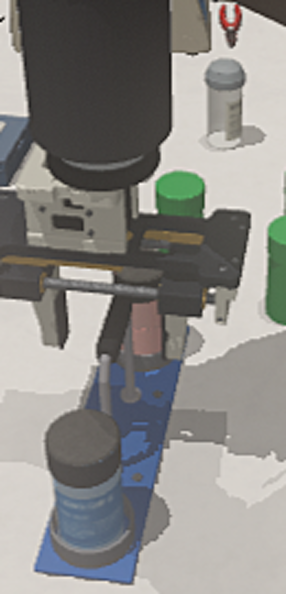

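>>> step_arm:
  commands: "0 0 1 0 0 0; 0 0 0 0 0 0; 0 0 0 0 0 0; 0 0 0 0 0 0; 0 0 0 0 0 0; 0 0 0 0 0 0; 0 0 0 0 0 0; 0 0 0 0 0 0"
  jaw: 5
  grip_force: 15

```text
t: 13.82
eef_pos: [0.4936, 0.2073, 0.1253]
ee_rot: [-3.141, 0.0, -1.656]
force: [1.6, -0.6, -0.8]
width: 0.0156
```

>>> step_arm:
  commands: "0 0 0 0 0 0; 0 0 0 0 0 0; 0 0 0 0 0 0; 0 0 0 0 0 0"
  jaw: 0
  grip_force: 55

```text
t: 14.32
eef_pos: [0.4935, 0.2073, 0.1254]
ee_rot: [-3.142, 0.0, -1.656]
force: [1.8, -0.8, -0.8]
width: 0.0152
```

```bash
python3 -c "
from h import *
b=grab_frame('side');st()
save(b,'s10.png',(220,140,350,410),2.2)"
```

```text
{'t': 14.375, 'q': [0.7642, 0.2503, -0.4627, 0.0001, -0.8577, -0.8493], 'eef_pos': [0.4935, 0.2073, 0.1254], 'ee_rot': [-3.1414, 0.0001, -1.6558], 'force': [1.1278, -0.0236, -1.1032], 'moment': [-0.0552, -0.6947, 0.1691], 'width': 0.0156}
```

View pics/s10.png

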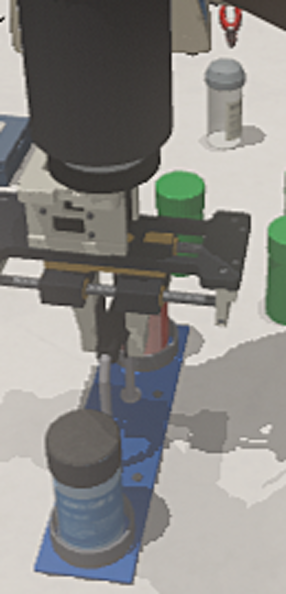

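The handle is gripped (15.5 mm wide). The near tray edge has not moved and the far corner is at crop (188,327), as before. Lifting gently.

>>> step_arm:
  commands: "0 0 -2 0 0 0; 0 0 -4 0 0 0; 0 0 -6 0 0 0; 0 0 -6 0 0 0; 0 0 -2 0 0 0; 0 0 0 0 0 0; 0 0 0 0 0 0; 0 0 0 0 0 0"

```text
t: 15.38
eef_pos: [0.4933, 0.2072, 0.1452]
ee_rot: [3.141, -0.0, -1.656]
force: [-0.5, 0.4, -5.6]
width: 0.0156
```

```bash
python3 -c "
from h import *
b=grab_frame('side');a=grab_frame('top');st()
L=cadpts(.4935,.2073,-.083,.02);L[0]=[x for x in L[0]]
overlay(b,L,'s11.png',(220,140,350,410),2.2)
save(a,'t11.png',(155,150,355,270),3.8)"
```

```text
{'t': 15.475, 'q': [0.7642, 0.227, -0.4398, 0.0, -0.9043, -0.8493], 'eef_pos': [0.4934, 0.2073, 0.1452], 'ee_rot': [3.1414, -0.0002, -1.6558], 'force': [0.2453, -0.1564, -6.4044], 'moment': [0.1032, -0.0593, -0.0035], 'width': 0.0154}
```

View pics/s11.png

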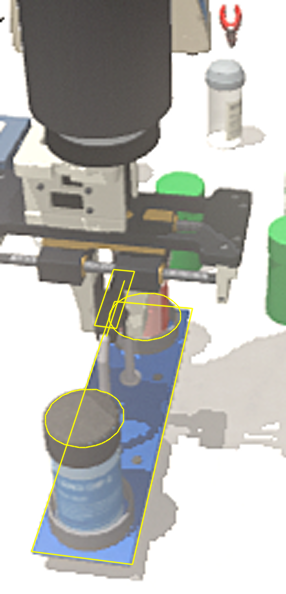

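The whole weight (about 6 N) is carried, the moment is about 0.1 N m, and the caddy overlay fits as level. I'll lift to 9 cm.

>>> step_arm:
  commands: "0 0 -6 0 0 0; 0 0 -12 0 0 0; 0 0 -16 0 0 0; 0 0 -16 0 0 0; 0 0 -12 0 0 0; 0 0 -6 0 0 0; 0 0 -2 0 0 0; 0 0 0 0 0 0"

```text
t: 16.48
eef_pos: [0.4933, 0.2072, 0.215]
ee_rot: [3.141, -0.0, -1.656]
force: [-0.2, -0.5, -6.6]
width: 0.0156
```

>>> step_arm:
  commands: "0 0 0 0 0 0; 0 0 0 0 0 0; 0 0 0 0 0 0; 0 0 0 0 0 0; 0 0 0 0 0 0; 0 0 0 0 0 0"

```text
t: 17.23
eef_pos: [0.4935, 0.2073, 0.2154]
ee_rot: [-3.142, 0.0, -1.656]
force: [-0.8, 0.7, -5.6]
width: 0.0155
```

```bash
python3 -c "
from h import *
b=grab_frame('side');a=grab_frame('top');st()
L=cadpts(.4935,.2073,-.083,.0895)
overlay(b,L,'s12.png',(220,100,350,410),1.9)
save(b,'side12.png');save(a,'top12.png')"
```

```text
{'t': 17.325, 'q': [0.7643, 0.1571, -0.3487, 0.0, -1.0651, -0.8493], 'eef_pos': [0.4934, 0.2073, 0.2154], 'ee_rot': [-3.1416, -0.0, -1.6558], 'force': [1.1662, -0.2465, -6.4195], 'moment': [0.1003, -0.0121, 0.0157], 'width': 0.0158}
```

View pics/s12.png

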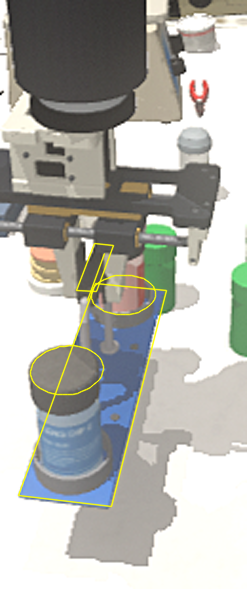

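View pics/top12.png

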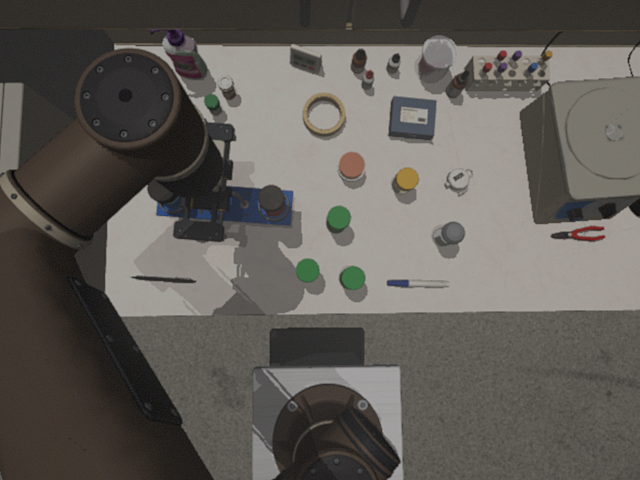

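The caddy hangs level at about 9 cm with both jars seated: the red cap is at top (271,201) and the blue at (165,190). The white jar (452,233), the yellow jar (407,179) and both pens are where they started. Handing in.

```bash
python3 -c "
from h import *
print(job_done());st()"
```

```text
the job is handed in; nothing more can be done
None
the job is handed in; nothing more can be done
```

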